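# Sweep the spilled nuts into the drawer and shut it

### The job

Four steel nuts lie spilled on top of the small drawer unit. With the fingertips, sweep them over the top's front edge so that they drop into the upper drawer, which stands open below, without gripping or picking up any nut, and then push that drawer fully shut. Leave the jar, the tape measure and the screwdriver where they are.

Things in the scene. Friction and masses are not known exactly. Their poses are not given: they have to be found in the camera images.
- unit: bench-top drawer unit, fixed to the bench: cream wooden box 300 mm deep (its x), 250 wide (its y), 165 high, with a flat plywood top (surface at z = 165 mm) and two brown-fronted drawers, one above the other. Origin at the centre of its underside; +x points to its back: the drawers open towards its -x
- edge (a point): middle of the front edge of the unit's top, at the height of the top's surface, 150 mm in front of the unit's origin; axes as the unit's. This edge is bare; the left, right and back edges of the top carry a rail 12 mm high. Free area between the rails: y from -103 to 103 mm, x from 0 (this edge) to 288 mm
- drawer (a joint): how far the upper drawer stands open, in m: 0 is fully shut. Slides stiffly (about 2 N plus damping), stays where it is left
- drawer_pull (a point): middle of the outer edge of the aluminium pull strip (4 mm thick, 244 mm long) along the top of the upper drawer's front; 17 mm lower than the unit's top surface, 25 mm in front of the top's front edge when shut. It stands 16 mm proud of the drawer's front board, which is 66 mm high. Moves with the drawer; axes as the unit's
- drawer_floor (a point): centre of the upper drawer's inner floor (269 mm along x, 210 mm along y, walls 55 mm high); 72 mm lower than the unit's top surface. Moves with the drawer; axes as the unit's
- nut0_center (a point): centre of a plain steel hex nut, 30 mm across the flats, 35 mm across the corners, 16 mm thick, about 64 g; starts lying flat on the unit's top; z is its bore axis
- nut1_center (a point): centre of a plain steel hex nut, 30 mm across the flats, 35 mm across the corners, 16 mm thick, about 64 g; starts lying flat on the unit's top; z is its bore axis
- nut2_center (a point): centre of a plain steel hex nut, 30 mm across the flats, 35 mm across the corners, 16 mm thick, about 64 g; starts lying flat on the unit's top; z is its bore axis
- nut3_center (a point): centre of a plain steel hex nut, 30 mm across the flats, 35 mm across the corners, 16 mm thick, about 64 g; starts lying flat on the unit's top; z is its bore axis
- jar: closed glass jar with a steel lid, 52 mm across, 58 mm high, in one of the back corners of the unit's top; origin at the centre of its underside
- tape: black tape measure lying flat, 56 x 52 x 30 mm, in the other back corner of the unit's top; origin at the centre of its underside
- screwdriver: screwdriver lying on the bench, about 200 mm long; origin below its middle
Mind the look-alikes: they are no part of the job. Leave any brown or turquoise look-alike of the part that bears nut0_center alone.

How it is judged:
By the outcome, as a careful person would: the job done as asked, in the order asked, and still so for the second after the job is handed in, with the robot touching nothing.
It also fails if it takes over 58 s, if anything falls off the work surface, if the arm or the gripper's body presses on something with over 40 N, if the wrist force passes 120 N, or if a joint passes its speed limit or range.

### The arm

A 6-joint arm with a two-finger parallel gripper is mounted at the origin on the work surface. World frame = base frame: x ahead of the robot, y to its left, z up, the work surface at z = 0. Lengths are in mm, angles in rad, forces in N, time in s.
With the tool pointing down it reaches from about 350 to 975 mm from the base axis. Payload 7.1 kg.
Tool frame: the origin (TCP) lies at the very end of the fingers, on their centre line; the grasp point (between the pads) lies 19 mm behind it; z points along the fingers, y is the line along which they close (so a half turn about z gives the same grasp; the last joint's range is limited). The gripper opens to 88 mm and grips with 3 to 60 N. Pads are 20 mm wide; open, the fingers measure 115 mm over their backs; the gripper's body (75 mm by 178 mm) begins 61 mm behind the grasp point.
Start: joints at [1.265, 0.423, 1.63, -0, 1.089, -0.019], TCP at [176.771, 599.464, 222.675] pointing down, gripper open.
Joint ranges: [-3, 3], [-0.9, 2.11], [0.09, 2.58], [-1.31, 4.45], [0.11, 2.69], [-2.54, 2.54]. Speed limits (rad/s): [2.39, 2.39, 3.01, 3.14, 3.14, 3.14].

### API

Orientations are given as a rotation vector (axis times angle).
In Python, from workcell import get_obs, get_image, job, models gives the robot as it stands.
- The arm moves only by the tool jog_arm, never from a script. Its argument "increments" is one flat list of numbers, 7 for each row, row after row: the turn, a rotation vector about the tool's x, y, z in degrees, then the shift along the tool's x, y, z in mm, then the opening in per cent of the stroke, from 0 (shut) to 100 (fully open). A call has 1 to 12 rows; each row shifts and turns the commanded pose from where the row before left it, along the tool's axes as they then stand; what a row does not reach is not made up. A row lasts 1/8 s, in which the tool goes at most 62.5 mm and 10.7 degrees, less where a joint would pass 70% of its speed; a pose out of reach is approached as far as the arm can. A call is refused whole if a number of a shift passes 62.5 or a number of a turn 10.7, either way. A call with a gripper value outside its range is refused whole. The fingers move at their own pace and stop on an object; the grip force is fixed at half the most. Time passes only in rows, so rows that do not move let the fingers close. It gives the time, the measured TCP pose, the force, the opening and the grip force at its end, in the units of the state.
- get_obs(): the state, without advancing time (a new reading comes with each control period).
- get_image(name): name is "scene" or "top" or "wrist"; returns a dict with "pixels" (480x640x3 uint8, blue, green, red), "depth" (480x640 float32, mm along the optical axis (not along the pixel's ray), 0 where there is no reading), "fx", "fy", "cx", "cy" (pixels), "cam_to_world" (4x4, takes a point from camera to world coordinates); the wrist camera has in their place "tool_from_camera" (4x4, takes a point from camera to tool coordinates, whose origin is the TCP and whose axes are the flange's). Camera axes: x right, y up, looking along -z (the intrinsics and any distortion apply to the point x, -y, -z); pixel columns grow to the right and rows downward; lengths in mm; the calibration is good to about 2 mm. The wrist camera is an equidistant fisheye: a pixel r from the principal point sees the ray r / f radians off the axis. A picture is of the moment at which its call begins: read the wrist's pose just before it.
- job.close_job(): hands the job in; it is judged then, once.
Trained networks look in the newest picture that a camera, given by its name, has taken for a name from the list of things; names that differ only in an ending like _2 or _b are one class to them, and where a whole thing is asked for, a point or a joint stands for the part that bears it (a point fixed in the world has none). Each returns a list of dicts, best first, with "p" (0 to 1); they miss things now and then, are a little off and sometimes report something else, mostly with a low value. They report only what shows in the picture. A call takes as long as a camera call. They do not tell look-alikes from the thing itself.
- models.look_for(target, camera): "centre" ([x, y, z] in mm, in world coordinates, good to about 4 mm: the middle of the surface that is visible of it).
- models.regions_of(target, camera): "region" (480x640 bool, what is visible of it).
The state is a dict: "t": time; "qpos": joint angles; "qvel": joint speeds; "joint_torque": joint torques, N m; "ee_pos": TCP position; "orientation": TCP orientation; "ft_force": force on the tool from outside, world axes, zero at the start; "moment": the same for the moment, N m; "width": finger opening in mm; "grasp_force": force on a finger pad.
Only numpy, scipy, OpenCV 4.12 (cv2) and the standard library are available. Lean on these libraries where they do the work, as an engineer would, in place of code of your own. Each camera call takes 0.05 s, during which the arm holds its last target. There are 200 camera calls.

## Working session

There is one attempt and no reset: what is moved stays moved. The work goes in short steps, Python scripts to look and compute and a tool call to move; the robot and the scene stay as the last step left them, time stands still between calls to the robot, and variables do not carry over. Pictures are saved under pics/ and viewed, at most 10 in all, crops included, and the job is handed in when it is done.

Besides the shell and the picture viewer there is one more tool, called after "Emit:" as name(argument=value, ...) on one line, values as JSON. jog_arm: Moves the arm, as the interface text tells. Its arguments: {"type":"object","properties":{"increments":{"type":"array"}},"required":["increments"]}

```bash
mkdir -p pics
cat > h.py <<'E'
import numpy as np, cv2
from scipy.spatial.transform import Rotation as R
from workcell import get_obs, get_image, job, models
def world(im,u,v):
    d=im["depth"][int(v),int(u)]
    p=np.array([(u-im["cx"])/im["fx"]*d,-(v-im["cy"])/im["fy"]*d,-d,1])
    return (im["cam_to_world"]@p)[:3]
E
python3 - <<'E'
from h import *
np.set_printoptions(precision=1,suppress=True)
o=get_obs(); print(o["t"],o["ee_pos"],R.from_rotvec(o["orientation"]).as_matrix())
for c in ("scene","top"):
    im=get_image(c); cv2.imwrite(f"pics/{c}0.png",im["pixels"])
    print(c, im["cam_to_world"][:3,3])
    for n in ("nut0_center","jar","tape","screwdriver","drawer_pull","unit"):
        for r in models.look_for(n,c): print(n,round(r["p"],2),np.array(r["centre"]))
E
```

```text
0.0 [176.6 599.  221.9] [[-1.   0.3 -0. ]
 [ 0.3  1.  -0. ]
 [ 0.  -0.  -1. ]]
scene [1112.7  129.7  899.5]
nut0_center 0.64 [815.3  65.2  18.3]
nut0_center 0.59 [771.7  -8.7  15.7]
nut0_center 0.52 [631.7  38.1 176.3]
jar 0.72 [542.1 227.  213.2]
tape 0.96 [669.  216.4 197.5]
tape 0.63 [611.3  68.3 165.1]
screwdriver 0.86 [ 489.1 -405.2   16.4]
drawer_pull 0.57 [ 558.2 -121.5   94. ]
unit 0.59 [614.7  72.4 168.1]
top [ 441.   -82.8 1233.8]
nut0_center 0.73 [626.7  37.1 179.7]
nut0_center 0.44 [810.9  66.9  16.9]
jar 0.96 [525.7 224.8 220.2]
jar 0.67 [652.8 212.9 191. ]
tape 0.67 [652.2 216.  192.3]
tape 0.33 [569.7  42.2 166. ]
screwdriver 0.8 [ 471.9 -407.4   23.7]
drawer_pull 0.66 [ 559.7 -108.9   89.7]
unit 0.89 [571.7  45.4 170. ]
```

View pics/scene0.png

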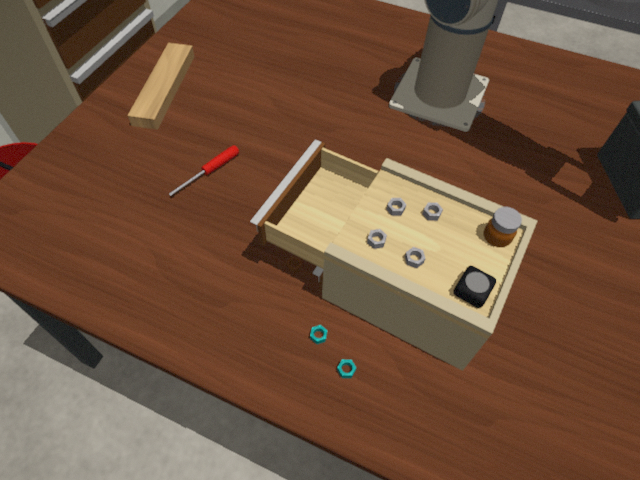

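View pics/top0.png

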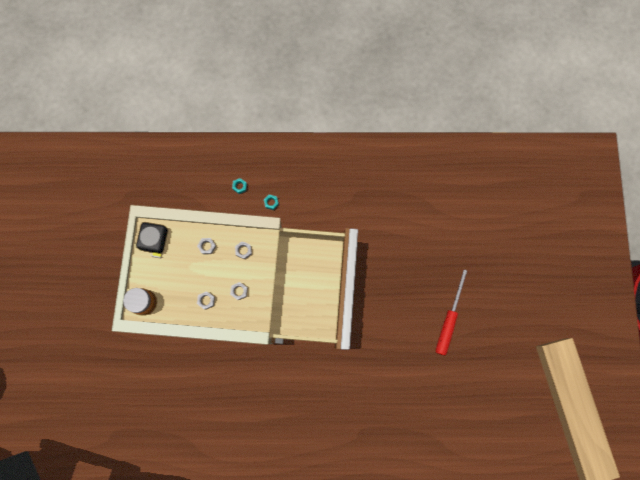

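The scene view shows four grey nuts on the top at about (397,206), (433,211), (377,238) and (415,257). In the top view they are at (244,250), (207,246), (239,291) and (207,301). The two turquoise nuts on the bench are the look-alikes. The drawer is open, and its pull strip runs from (352,230) to (345,348) in the top view.

Run:
```python
from h import *
np.set_printoptions(precision=1,suppress=True)
def ray(im,u,v,z):
    d=im["cam_to_world"][:3,:3]@np.array([(u-im["cx"])/im["fx"],-(v-im["cy"])/im["fy"],-1]); o=im["cam_to_world"][:3,3]
    return o+d*(z-o[2])/d[2]
t=get_image("top"); s=get_image("scene")
P={}
for n,im in (("top",t),("scene",s)):
    g=im["pixels"].astype(int)
    # grey nuts: low saturation, on the unit top (depth height 172..190)
    h,w=g.shape[:2]; vv,uu=np.mgrid[:h,:w]; d=im["depth"]
    X=np.stack([(uu-im["cx"])/im["fx"]*d,-(vv-im["cy"])/im["fy"]*d,-d,np.ones_like(d)],-1)@im["cam_to_world"].T
    z=X[...,2]
    print(n,"top z med",np.median(z[(z>150)&(z<172)]))
    sat=g.max(2)-g.min(2)
    m=((sat<35)&(z>171)&(z<195)&(d>0)&(X[...,0]>450)&(X[...,0]<750)&(abs(X[...,1]-50)<220)).astype(np.uint8)
    k,l,st,c=cv2.connectedComponentsWithStats(m)
    for i in range(1,k):
        if st[i,4]>30:
            q=X[l==i]; print(n,c[i],st[i,4],"mean",q[:,:3].mean(0),"ray z181",ray(im,*c[i],181))
for a in [(280,226),(270,336),(281,219),(269,343),(131,207),(114,331)]: print("unit",a,world(t,*a),ray(t,*a,165))
for a in [(353,233),(346,345),(356,233),(350,345)]: print("pull",a,world(t,*a),ray(t,*a,148))
for a in [(318,145),(257,220),(290,182)]: print("pull s",a,world(s,*a),ray(s,*a,148))
```

```text
top top z med 165.02727122498982
top [163.5 228.2] 1443 mean [672.6 193.  176.8] ray z181 [671.3 192.2 181. ]
top [154.6 239.4] 362 mean [646.9 206.  190.5] ray z181 [648.7 208.6 181. ]
top [205.6 245.6] 142 mean [636.2 107.9 180.2] ray z181 [636.1 107.8 181. ]
top [242.4 249.7] 136 mean [627.9  35.2 180.3] ray z181 [627.8  35.1 181. ]
top [237.9 290.5] 136 mean [546.9  42.4 180.4] ray z181 [546.8  42.4 181. ]
top [204.8 300. ] 140 mean [528.7 106.3 180.3] ray z181 [528.6 106.1 181. ]
top [190.9 331.2] 1645 mean [469.  131.7 177.1] ray z181 [468.9 130.9 181. ]
scene top z med 165.2172137202469
scene [437.3 190.3] 276 mean [477.4  99.8 174.2] ray z181 [483.5 101.3 181. ]
scene [395.8 205.9] 213 mean [549.4  43.  179. ] ray z181 [551.   43.3 181. ]
scene [432.2 210.9] 219 mean [531.8 106.7 178.7] ray z181 [533.7 106.8 181. ]
scene [376.3 238. ] 219 mean [630.8  35.6 179.4] ray z181 [631.9  35.8 181. ]
scene [414.5 256.7] 238 mean [639.  108.4 179.3] ray z181 [640.2 108.5 181. ]
scene [407.1 293.2] 366 mean [707.7 117.  174.4] ray z181 [711.6 119.5 181. ]
scene [472.1 291.7] 531 mean [6
[... 196 characters left out ...]
9.7 -18.9 147. ] [459.4 -19.9 165. ]
unit (281, 219) [731.6 -33.7   4.4] [693.7 -40.1 165. ]
unit (269, 343) [446.2 -14.4 103.1] [445.9 -18.1 165. ]
unit (131, 207) [715.3 259.5 178.6] [718.8 263.9 165. ]
unit (114, 331) [474.9 339.5   0.7] [470.4 283.2 165. ]
pull (353, 233) [ 667.2 -187.2  152. ] [ 668.  -187.6  148. ]
pull (346, 345) [ 441.4 -169.3  150.9] [ 441.4 -169.5  148. ]
pull (356, 233) [ 667.4 -193.4  151.2] [ 668.  -193.8  148. ]
pull (350, 345) [ 441.4 -190.2    1.2] [ 441.3 -177.4  148. ]
pull s (318, 145) [ 444.4 -160.6  148.8] [ 443.7 -160.9  148. ]
pull s (257, 220) [ 667.5 -183.9  149.6] [ 666.5 -184.6  148. ]
pull s (290, 182) [ 559.7 -168.6  150.4] [ 557.9 -169.5  148. ]
```

Emit:
jog_arm(increments=[0, 0, 9.9, 0, 0, -15, 20, 0, 0, 9.9, 0, 0, -15, 20, 0, 0, 9.9, 0, 0, -15, 20, 0, 0, 9.9, 0, 0, -15, 20, 0, 0, 9.9, 0, 0, -10, 20, 0, 0, 9.9, 0, 0, -10, 20, 0, 0, 9.9, 0, 0, 0, 20, 0, 0, 9.6, 0, 0, 0, 20, 0, 0, 0, 0, 0, 0, 20])

```text
t: 1.92
ee_pos: [176.8, 599.4, 302.7]
orientation: [2.321, 2.117, -0.0]
ft_force: [-0.3, -0.7, 0.5]
width: 17.7
grasp_force: 0.0
```

```bash
cat >> h.py <<'E'
np.set_printoptions(precision=1,suppress=True)
E=np.array([569.5,-29.,165.]); a=0.08
UX=np.array([np.sin(a),np.cos(a),0]); UY=np.array([-np.cos(a),np.sin(a),0])
def u(p): d=np.array(p)-E; return np.array([d@UX,d@UY,d[2]])
def where(goal=None):
    o=get_obs(); M=R.from_rotvec(o["orientation"]).as_matrix()
    print("t",o["t"],"unit",u(o["ee_pos"]),"F",o["ft_force"],"w",o["width"],"xaxis in unit",np.degrees(np.arctan2(M[:,0]@UY,M[:,0]@UX)),"tilt",M[2,2])
    for g in goal or []: print(g,"tool shift",M.T@(E+g[0]*UX+g[1]*UY+np.array([0,0,g[2]])-o["ee_pos"]))
E
python3 - <<'E'
from h import *
where([(102,-54,60)]); t=get_image("top")
# check unit edges: height profile via depth points in unit frame
d=t["depth"];v,uu=np.mgrid[:480,:640]
X=(np.stack([(uu-t["cx"])/t["fx"]*d,-(v-t["cy"])/t["fy"]*d,-d,np.ones_like(d)],-1)@t["cam_to_world"].T)[...,:3]
U=(X-E)@np.stack([UX,UY,[0,0,1]]).T
m=(abs(U[...,2]-12)<3.5)&(abs(U[...,1])<135)&(U[...,0]>-20)&(U[...,0]<320)
for s in (1,-1):
    for x0,x1 in((5,60),(150,200)):
        q=U[m&(s*U[...,1]>95)&(U[...,0]>x0)&(U[...,0]<x1)]; print("rail",s,x0,np.percentile(q[:,1],[2,98]))
q=U[(abs(U[...,2])<4)&(abs(U[...,1])<90)&(U[...,0]<20)]; 
for y in(-70,0,70): print("edge",y,np.percentile(q[abs(q[:,1]-y)<15][:,0],[0.5,3]))
m=(abs(U[...,2]+15)<5)&(U[...,0]<-60)
for y in(-90,0,90): print("pull",y,np.percentile(U[m&(abs(U[...,1]-y)<15)][:,0],[1,5,50,99]))
for p in [(637.5,108,181),(629,35.3,181),(548,42.7,181),(530,106.5,181)]: print(u(p))
E
```

```text
t 1.925 unit [595.  441.7 137.7] F [-0.3 -0.7  0.5] w 17.732678359948338 xaxis in unit -0.6647840127175714 tilt -0.9999999991329092
(102, -54, 60) tool shift [-487.2  501.4   77.7]
rail 1 5 [103.8 124.9]
rail 1 150 [102.6 123.7]
rail -1 5 [-124.3 -102.2]
rail -1 150 [-125.3 -103.7]
edge -70 [2.9 3.2]
edge 0 [3.8 4.3]
edge 70 [4.2 4.6]
pull -90 [-156.5 -155.3 -141.8  -66.4]
pull 0 [-155.7 -154.8 -143.  -130.9]
pull 90 [-154.9 -153.8 -142.6 -130.6]
[142.  -56.8  16. ]
[ 68.8 -54.2  16. ]
[69.8 27.2 16. ]
[131.9  50.2  16. ]
```

Emit:
jog_arm(increments=[0, 0, 0, -40, 42, 0, 20, 0, 0, 0, -40, 42, 0, 20, 0, 0, 0, -40, 42, 0, 20, 0, 0, 0, -40, 42, 0, 20, 0, 0, 0, -40, 42, 0, 20, 0, 0, 0, -40, 42, 0, 20, 0, 0, 0, -40, 42, 0, 20, 0, 0, 0, -40, 42, 0, 20, 0, 0, 0, -40, 42, 0, 20, 0, 0, 0, -40, 42, 0, 20, 0, 0, 0, -40, 42, 0, 20, 0, 0, 0, -40, 40, 0, 20])

```text
t: 3.48
ee_pos: [633.2, 73.2, 302.7]
orientation: [2.319, 2.12, 0.0]
ft_force: [0.2, 1.1, -1.2]
width: 17.6
grasp_force: 0.0
```

Emit:
jog_arm(increments=[0, 0, 0, 0, 0, 25, 20, 0, 0, 0, 0, 0, 25, 20, 0, 0, 0, 0, 0, 0, 20])

```text
t: 3.85
ee_pos: [630.7, 74.5, 250.6]
orientation: [-2.318, -2.117, 0.005]
ft_force: [-0.4, 0.3, 0.0]
width: 18.1
grasp_force: 0.0
```

Run:
```python
from h import *
where([(101,-54,5)])
w=get_image("wrist"); cv2.imwrite("pics/w1.png",w["pixels"])
for c in("top","scene"):
    get_image(c)
    for r in models.look_for("nut0_center",c): print(c,round(r["p"],2),u(r["centre"]))
```

```text
t 3.85 unit [108.1 -52.7  85.6] F [-0.4  0.3  0. ] w 18.07125137518794 xaxis in unit -0.6213276006178358 tilt -0.9999905758898573
(101, -54, 5) tool shift [-7.   1.7 80.6]
top 0.67 [  35.2 -196.4 -147.8]
top 0.61 [ 115.5 -232.3 -148.4]
top 0.43 [ 70.  -51.9  18.3]
scene 0.71 [  36.1 -204.6 -151. ]
scene 0.53 [ 111.6 -236.3 -147.6]
scene 0.49 [ -81.7  -95.6 -149.2]
scene 0.48 [ 71.  -61.1  12.8]
```

View pics/w1.png

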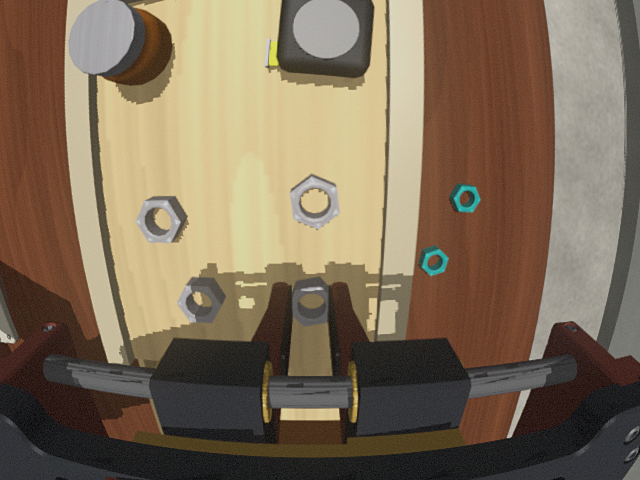

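The wrist view shows nut B at (312,300) lined up between the fingertips, with nut A behind it at (314,202). Nuts C (200,300) and D (161,220) are on the left, and the jar and tape are in the back corners. Next I lower the fingers behind nut B.

Emit:
jog_arm(increments=[0, 0, 0, -7, 1.5, 25, 20, 0, 0, 0, 0, 0, 25, 20, 0, 0, 0, 0, 0, 20, 20, 0, 0, 0, 0, 0, 10, 20, 0, 0, 0, 0, 0, 0, 20])

```text
t: 4.72
ee_pos: [632.7, 67.9, 172.3]
orientation: [-2.322, -2.116, 0.001]
ft_force: [0.2, 0.8, 0.4]
width: 17.9
grasp_force: 0.0
```

Run:
```python
from h import *
where([(-30,-54,5)])
```

```text
t 4.725 unit [101.6 -55.3   7.3] F [0.2 0.8 0.4] w 17.874932975291664 xaxis in unit -0.7319883767011869 tilt -0.999999718362733
(-30, -54, 5) tool shift [-131.6    0.4    2.4]
```

Emit:
jog_arm(increments=[0, 0, 0, -8, 0, 2, 20, 0, 0, 0, -10, 0, 0, 20, 0, 0, 0, -12, 0, 0, 20, 0, 0, 0, -12, 0, 0, 20, 0, 0, 0, -12, 0, 0, 20, 0, 0, 0, -12, 0, 0, 20, 0, 0, 0, -12, 0, 0, 20, 0, 0, 0, -12, 0, 0, 20, 0, 0, 0, -12, 0, 0, 20, 0, 0, 0, -12, 0, 0, 20, 0, 0, 0, -12, 0, 0, 20, 0, 0, 0, -6, 0, 0, 20])

```text
t: 6.22
ee_pos: [620.5, -64.5, 170.7]
orientation: [2.323, 2.115, -0.0]
ft_force: [-0.5, 0.4, -0.3]
width: 17.7
grasp_force: 0.0
```

Run:
```python
from h import *
where([(174,-56,60)])
w=get_image("wrist"); cv2.imwrite("pics/w2.png",w["pixels"])
```

```text
t 6.225 unit [-31.3 -53.7   5.7] F [-0.5  0.4 -0.3] w 17.65053643705695 xaxis in unit -0.7813123493037495 tilt -0.9999999991653145
(174, -56, 60) tool shift [205.4  -0.5 -54.3]
```

View pics/w2.png

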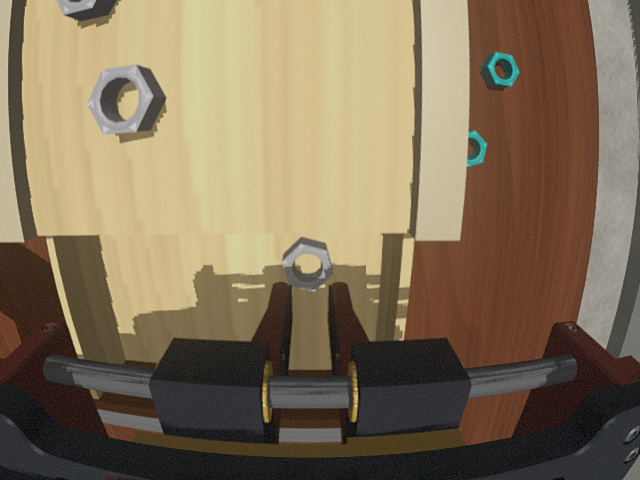

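The wrist view shows nut B at (308,264), in front of the edge (row 235) and smaller than before, so it is lying on the drawer floor. Nut C is untouched at (127,100). Next I sweep C.

Emit:
jog_arm(increments=[0, 0, 0, 0, 0, -25, 20, 0, 0, 0, 0, 0, -20, 20, 0, 0, 0, 33, -20, 0, 20, 0, 0, 0, 33, -20, 0, 20, 0, 0, 0, 33, -20, 0, 20, 0, 0, 0, 32, -20, 0, 20, 0, 0, 0, 0, 0, 0, 20, 0, 0, 0, 0, 0, 15, 20, 0, 0, 0, 0, 0, 0, 20])

```text
t: 7.4
ee_pos: [552.5, 73.3, 199.0]
orientation: [-2.322, -2.114, 0.004]
ft_force: [-0.7, 0.2, 0.2]
width: 18.0
grasp_force: 0.0
```

Run:
```python
from h import *
where([(99,27,5)])
```

```text
t 7.4 unit [100.6  25.1  34. ] F [-0.7  0.2  0.2] w 18.04408868755633 xaxis in unit -0.8022374173815271 tilt -0.9999962951267
(99, 27, 5) tool shift [-1.6 -1.8 29. ]
```

Emit:
jog_arm(increments=[0, 0, 0, -1.5, -1, 15, 20, 0, 0, 0, 0, 0, 13.5, 20, 0, 0, 0, -8, 0, 0, 20, 0, 0, 0, -12, 0, 0, 20, 0, 0, 0, -14, 0, 0, 20, 0, 0, 0, -14, 0, 0, 20, 0, 0, 0, -14, 0, 0, 20, 0, 0, 0, -14, 0, 0, 20, 0, 0, 0, -14, 0, 0, 20, 0, 0, 0, -13, 0, 0, 20, 0, 0, 0, -13, 0, 0, 20, 0, 0, 0, -13, 0, 0, 20])

```text
t: 8.9
ee_pos: [539.9, -56.5, 172.2]
orientation: [-2.322, -2.116, 0.0]
ft_force: [-0.1, 0.7, -0.5]
width: 17.6
grasp_force: 0.0
```

Emit:
jog_arm(increments=[0, 0, 0, 0, 0, -25, 20, 0, 0, 0, 0, 0, -30, 20, 0, 0, 0, 51, 20, 0, 20, 0, 0, 0, 51, 20, 0, 20, 0, 0, 0, 51, 21, 0, 20, 0, 0, 0, 50, 21, 0, 20, 0, 0, 0, 0, 0, 0, 20, 0, 0, 0, 0, 0, 0, 20])

```text
t: 9.9
ee_pos: [639.9, 138.2, 226.6]
orientation: [-2.322, -2.116, 0.002]
ft_force: [-0.1, -0.4, 0.3]
width: 17.4
grasp_force: 0.0
```

Run:
```python
from h import *
where([(174,-57,5)])
w=get_image("top"); cv2.imwrite("pics/t3.png",cv2.resize(w["pixels"][180:380,90:390],None,fx=2.5,fy=2.5))
```

```text
t 9.9 unit [172.3 -56.8  61.6] F [-0.1 -0.4  0.3] w 17.448068492451476 xaxis in unit -0.7184507796317399 tilt -0.9999989999157958
(174, -57, 5) tool shift [ 1.7  0.3 56.6]
```

View pics/t3.png

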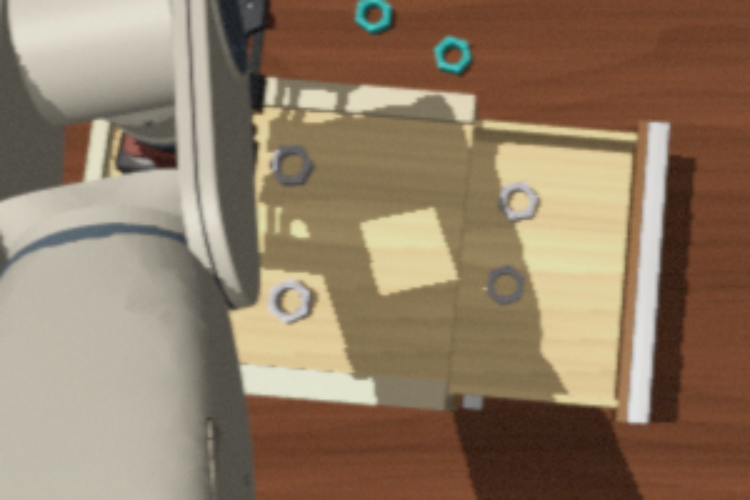

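Nuts B and C are in the drawer, at crop positions (520,202) and (505,286). A (292,165) and D (290,301) are still on the top. A is next.

Emit:
jog_arm(increments=[0, 0, 0, 0, 0, 25, 20, 0, 0, 0, 0, 0, 25, 20, 0, 0, 0, 0, 0, 6, 20, 0, 0, 0, -8, 0, 0, 20, 0, 0, 0, -14, 0, 0, 20, 0, 0, 0, -16, 0, 0, 20, 0, 0, 0, -16, 0, 0, 20, 0, 0, 0, -16, 0, 0, 20, 0, 0, 0, -16, 0, 0, 20, 0, 0, 0, -16, 0, 0, 20, 0, 0, 0, -16, 0, 0, 20, 0, 0, 0, -16, 0, 0, 20])

```text
t: 11.45
ee_pos: [627.9, 4.4, 171.1]
orientation: [-2.322, -2.116, 0.0]
ft_force: [0.8, 1.3, 0.9]
width: 17.4
grasp_force: 0.5
```

Emit:
jog_arm(increments=[0, 0, 0, -18, 0, 0, 20, 0, 0, 0, -18, 0, 0, 20, 0, 0, 0, -18, 0, 0, 20, 0, 0, 0, -15, 0, 0, 20, 0, 0, 0, 0, 0, -25, 20, 0, 0, 0, 0, 0, -30, 20, 0, 0, 0, 49, -27, 0, 20, 0, 0, 0, 49, -27, 0, 20, 0, 0, 0, 49, -27, 0, 20, 0, 0, 0, 49, -26, 0, 20, 0, 0, 0, 0, 0, 0, 20, 0, 0, 0, 0, 0, 0, 20])

```text
t: 12.95
ee_pos: [533.6, 141.4, 226.3]
orientation: [2.321, 2.116, 0.0]
ft_force: [-0.4, 0.0, 0.2]
width: 17.4
grasp_force: 0.0
```

Run:
```python
from h import *
where([(164,51,5)])
w=get_image("top"); s=get_image("scene")
cv2.imwrite("pics/t4.png",np.vstack([cv2.resize(w["pixels"][200:360,100:370],None,fx=2,fy=2),cv2.resize(s["pixels"][130:270,240:510],None,fx=2,fy=2)])[:600])
```

```text
t 12.95 unit [167.   49.4  61.3] F [-0.4  0.   0.2] w 17.385222048115054 xaxis in unit -0.7048591751607094 tilt -0.9999998520570478
(164, 51, 5) tool shift [-3.  -1.6 56.3]
```

View pics/t4.png

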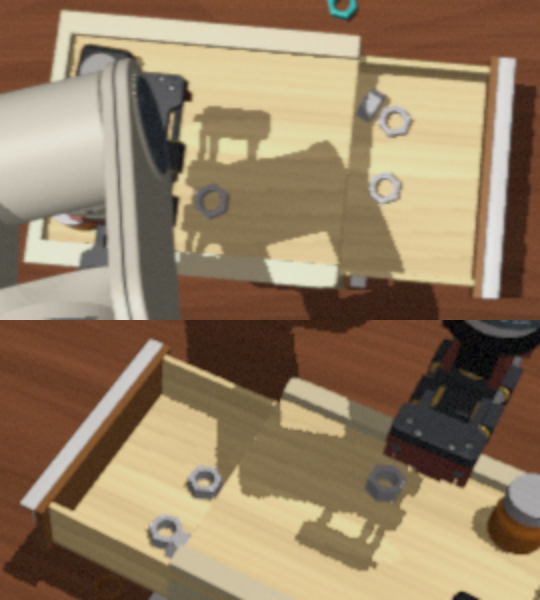

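Nut A is standing on its edge in the drawer beside B, at (372,104) in the upper crop. Only D, at (211,201), is still on the top, so I sweep it now.

Emit:
jog_arm(increments=[0, 0, 0, -2, -2, 25, 20, 0, 0, 0, 0, 0, 25, 20, 0, 0, 0, 0, 0, 6, 20, 0, 0, 0, -8, 0, 0, 20, 0, 0, 0, -14, 0, 0, 20, 0, 0, 0, -16, 0, 0, 20, 0, 0, 0, -16, 0, 0, 20, 0, 0, 0, -16, 0, 0, 20, 0, 0, 0, -16, 0, 0, 20, 0, 0, 0, -16, 0, 0, 20, 0, 0, 0, -16, 0, 0, 20, 0, 0, 0, -16, 0, 0, 20])

```text
t: 14.55
ee_pos: [518.6, 5.6, 170.2]
orientation: [-2.322, -2.116, 0.0]
ft_force: [0.3, 0.8, 0.9]
width: 17.3
grasp_force: 0.7
```

Emit:
jog_arm(increments=[0, 0, 0, -16, 0, 0, 20, 0, 0, 0, -16, 0, 0, 20, 0, 0, 0, -15, 0, 0, 20, 0, 0, 0, -13, 0, 0, 20, 0, 0, 0, 0, 0, -25, 0, 0, 0, 0, 0, 0, -30, 0, 0, 0, 0, -50, 16, 0, 0, 0, 0, 0, -50, 16, 0, 0, 0, 0, 0, -50, 16, 0, 0, 0, 0, 0, -20, 3, 0, 0, 0, 0, 0, 0, 0, 0, 0, 0, 0, 0, 0, 0, 0, 0])

```text
t: 16.05
ee_pos: [547.5, -225.8, 224.9]
orientation: [-2.321, -2.116, 0.0]
ft_force: [-0.1, -0.1, -1.0]
width: 0.5
grasp_force: 0.0
```

Run:
```python
from h import *
where([(-190,0,-30),(-36,0,-30)])
w=get_image("top"); s=get_image("scene")
cv2.imwrite("pics/t5.png",np.vstack([cv2.resize(w["pixels"][200:360,100:370],None,fx=2,fy=2),cv2.resize(s["pixels"][130:270,240:510],None,fx=2,fy=2)])[:600])
```

```text
t 16.05 unit [-198.     6.2   59.9] F [-0.1 -0.1 -1. ] w 0.5434809321418936 xaxis in unit -0.7146345802594921 tilt -0.9999993357430987
(-190, 0, -30) tool shift [ 8.   6.1 89.9]
(-36, 0, -30) tool shift [162.    4.2  90. ]
```

View pics/t5.png

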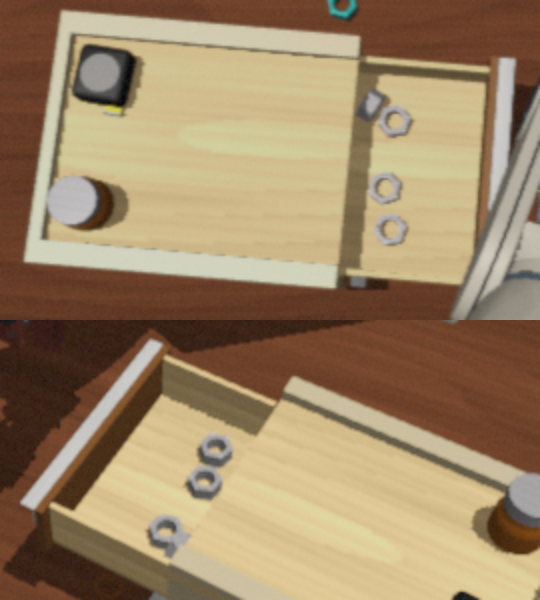

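All four nuts are in the drawer: (395,121), (372,104), (385,187) and (391,229) in the upper crop. The jar and tape have not moved. Now I push the drawer shut.

Emit:
jog_arm(increments=[0, 0, 0, 0, 5, 45, 0, 0, 0, 0, 0, 0, 45, 0, 0, 0, 0, 10, 0, 0, 0, 0, 0, 0, 10, 0, 0, 0, 0, 0, 0, 10, 0, 0, 0, 0, 0, 0, 10, 0, 0, 0, 0, 0, 0, 10, 0, 0, 0, 0, 0, 0, 10, 0, 0, 0, 0, 0, 0, 10, 0, 0, 0, 0, 0, 0, 10, 0, 0, 0, 0, 0, 0, 10, 0, 0, 0, 0, 0, 0, 10, 0, 0, 0])

```text
t: 17.65
ee_pos: [562.3, -127.3, 135.1]
orientation: [-2.322, -2.116, 0.0]
ft_force: [-0.3, -2.7, 1.2]
width: 0.3
grasp_force: 1.2
```

Emit:
jog_arm(increments=[0, 0, 0, 10, 0, 0, 0, 0, 0, 0, 10, 0, 0, 0, 0, 0, 0, 10, 0, 0, 0, 0, 0, 0, 8, 0, 0, 0, 0, 0, 0, 6, 0, 0, 0, 0, 0, 0, 4, 0, 0, 0])

```text
t: 18.4
ee_pos: [566.6, -79.8, 135.1]
orientation: [-2.322, -2.116, 0.001]
ft_force: [-0.9, -1.8, 1.6]
width: 0.4
grasp_force: 1.1
```

Run:
```python
from h import *
where([(-35,0,-30)])
```

```text
t 18.4 unit [-50.9  -1.2 -29.9] F [-0.9 -1.8  1.6] w 0.41477645941333013 xaxis in unit -0.734732893538551 tilt -0.9999998686321371
(-35, 0, -30) tool shift [15.9 -1.4  0.1]
```

Emit:
jog_arm(increments=[0, 0, 0, 5, 0, 0, 0, 0, 0, 0, 5, 0, 0, 0, 0, 0, 0, 3, 0, 0, 0, 0, 0, 0, 1.5, 0, 0, 0, 0, 0, 0, 0, 0, 0, 0])

```text
t: 19.02
ee_pos: [568.3, -65.5, 135.1]
orientation: [-2.322, -2.115, -0.001]
ft_force: [-0.1, -0.4, 0.8]
width: 0.6
grasp_force: 0.0
```

Emit:
jog_arm(increments=[0, 0, 0, 1, 0, 0, 0, 0, 0, 0, 1, 0, 0, 0, 0, 0, 0, 0, 0, 0, 0])

```text
t: 19.4
ee_pos: [568.5, -63.8, 135.2]
orientation: [2.322, 2.115, 0.0]
ft_force: [0.1, -1.2, 0.1]
width: 0.7
grasp_force: 0.8
```

Not at the stop yet, so I keep going in small steps until the force rises.

Emit:
jog_arm(increments=[0, 0, 0, 1, 0, 0, 0, 0, 0, 0, 1, 0, 0, 0, 0, 0, 0, 0, 0, 0, 0])

```text
t: 19.77
ee_pos: [568.7, -61.8, 135.2]
orientation: [2.322, 2.116, 0.0]
ft_force: [0.8, -2.4, -1.0]
width: 0.5
grasp_force: 1.1
```

Emit:
jog_arm(increments=[0, 0, 0, 1, 0, 0, 0, 0, 0, 0, 1, 0, 0, 0, 0, 0, 0, 0, 0, 0, 0])

```text
t: 20.15
ee_pos: [568.7, -61.7, 135.2]
orientation: [2.32, 2.115, -0.003]
ft_force: [-0.4, -12.3, -0.9]
width: 0.6
grasp_force: 6.0
```

Emit:
jog_arm(increments=[0, 0, 0, 1, 0, 0, 0, 0, 0, 0, 0, 0, 0, 0, 0, 0, 0, -10, 0, 0, 0, 0, 0, 0, -30, 0, 0, 0, 0, 0, 0, -40, 0, -20, 0, 0, 0, 0, -50, 0, -40, 0, 0, 0, 0, -50, 0, -40, 0, 0, 0, 0, -50, 0, -40, 0, 0, 0, 0, 0, 0, 0, 0])

```text
t: 21.28
ee_pos: [549.0, -287.7, 275.9]
orientation: [2.322, 2.107, 0.004]
ft_force: [0.3, -0.2, -0.5]
width: -0.0
grasp_force: 0.0
```

Run:
```python
from h import *
where()
w=get_image("top")
for n in("jar","tape","screwdriver"): print(n,[(round(r["p"],2),np.array(r["centre"])) for r in models.look_for(n,"top")])
s=get_image("scene")
d=w["depth"];v,uu=np.mgrid[:480,:640]
U=((np.stack([(uu-w["cx"])/w["fx"]*d,-(v-w["cy"])/w["fy"]*d,-d,np.ones_like(d)],-1)@w["cam_to_world"].T)[...,:3]-E)@np.stack([UX,UY,[0,0,1]]).T
m=(abs(U[...,2]+15)<5)&(U[...,0]<-10)&(U[...,0]>-160)
for y in(-90,0,90): print("pull",y,np.percentile(U[m&(abs(U[...,1]-y)<15)][:,0],[1,5,50,99]))
cv2.imwrite("pics/t6.png",np.vstack([cv2.resize(w["pixels"][170:360,100:370],None,fx=2,fy=2)[:300],cv2.resize(s["pixels"][130:280,240:510],None,fx=2,fy=2)]))
```

```text
t 21.275 unit [-259.5   -0.3  110.9] F [ 0.3 -0.2 -0.5] w -0.010182908488490293 xaxis in unit -0.9617172635483219 tilt -0.9999759603336831
jar [(0.84, array([526.4, 223.1, 221.9]))]
tape [(0.72, array([650.5, 214.9, 194.2])), (0.6, array([565.3, -33.5, 149.4]))]
screwdriver [(0.46, array([ 505.4, -423.1,   23.9]))]
pull -90 [-22.  -21.5 -16.2 -10.3]
pull 0 [-21.3 -20.6 -15.6 -10.1]
pull 90 [-20.5 -20.1 -15.7 -10.3]
```

View pics/t6.png

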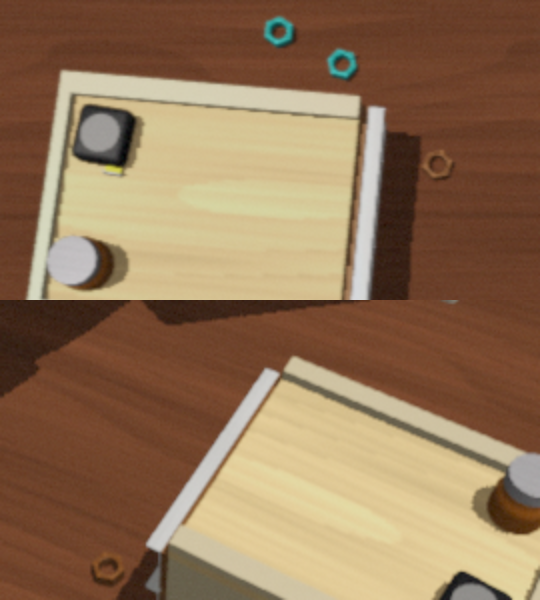

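The drawer is shut: the pull stands 25 mm in front of the measured edge. The top is clear except for the jar and tape, which have not moved. The brown nut at (438,165) is a bench look-alike that the open drawer had hidden.

```bash
python3 -c "
from h import *
print(job.close_job())"
```

```text
the job is handed in; nothing more can be done
None
```

I swept all four steel nuts into the upper drawer, pushed it fully shut without moving the jar, tape measure or screwdriver, and handed the job in at about 21 s of the 58 s limit.

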